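Crack loose two gas caps, one of them left-handed

TASK

Back both brass wing caps on the gas distribution block off by about a quarter turn each, so that the lines can be connected. One outlet is for fuel gas and has a left-hand thread, the other a normal one, but they are unmarked and look alike: feel gently which way each cap gives, and never force a cap against its stop. Let go of both caps at the end and leave the small things round the block where they stand.

Things in the scene. Friction and masses are not known exactly. Their poses are not given: they have to be found in the camera images.
- gas_block: Aluminium gas distribution block, 100 x 230 mm, 46 mm high, on a steel foot 130 x 250 x 6 mm, bolted down. Origin: centre of its underside on the worktop; y along the block, z up. The two capped outlets stand on its top, 75 mm either side of the middle along y, a low blanked port between them; two hose tails at the back. Either cap may be at either end.
- wing_1_mid (a point): Middle of the wing (grip bar) of one brass cap, on the cap's vertical turning axis, 90 mm above the worktop. The wing is an upright bar 70 mm long (point x axis, turns with the cap), 10 mm thick (y), from 75 to 101 mm above the worktop. Below it is the cap's round body, 36 mm in diameter, up to 77 mm. Both caps look the same; either may have the left-hand thread.
- wing_2_mid (a point): The same point and axes on the other brass cap; same sizes.
- wing_1 (a joint): Turn of the cap of wing_1_mid on its stub, rad, anticlockwise from above positive; 0 = home, as found. One way it loosens, against a steady friction of about 0.15 N m, and stays where it is left. The other way is a dead stop: there only the springy stub below twists along, and the moment keeps rising by 3 N m per rad. It does not rise.
- wing_2 (a joint): The same for the cap of wing_2_mid, same sign, same moments. One of the two caps loosens anticlockwise (right-hand thread), the other clockwise (left-hand thread).
- vial_blue: Bystander: small white vial with a blue cap, 23 mm diameter, 42 mm high, standing in front of the block; origin at the centre of its foot.
- vial_black: Bystander: small white vial with a black cap, 23 mm diameter, 42 mm high, standing in front of the block; origin at the centre of its foot.
- beaker: Bystander: small beaker, 45 mm diameter, 55 mm high, behind the block; origin at the centre of its foot.
- bottle: Bystander: white bottle with a blue cap, 54 mm diameter, 105 mm high, behind the block; origin at the centre of its foot.
- tweezers: Bystander: steel tweezers, 122 x 13 x 10 mm, lying beside the block's right end.
- stub_1_corner (a point): A corner of the brass hexagon (32 mm across corners) under the cap of wing_1_mid, 16 mm from the turning axis, 54 mm above the worktop. The hexagon sits on an elastic seal, 3 N m per rad: loosening friction twists it 0.05 rad (0.8 mm); at 0.17 rad, 0.5 N m, the corner has shifted 2.7 mm and the outlet is strained. It springs back.
- stub_2_corner (a point): The same on the hexagon under the cap of wing_2_mid.

How it is judged:
At the end, for the whole second after the job is handed in: Each cap stands backed off in its own loosening direction by about a quarter turn (between 1.0 and 2.3 rad from home), released ((value of joint wing_1 between 1 and 2.3 rad or value of joint wing_1 between -2.3 and -1 rad) and (value of joint wing_2 between 1 and 2.3 rad or value of joint wing_2 between -2.3 and -1 rad)); the robot touches nothing.
It fails at once if an outlet is strained: a cap is forced so that the hexagon below it twists by more than 0.17 rad (0.5 N m) (distance of any of stub_1_corner, stub_2_corner from where it was at the start of the episode above 0.0027 m).
It fails at once if a bystander is shifted by more than 30 mm (distance of any of vial_blue, vial_black, beaker, bottle, tweezers from where it was at the start of the episode above 0.03 m).
It also fails if it takes over 51 s, if anything falls off the work surface, if the arm or the gripper's body presses on something with over 40 N, if the wrist force passes 120 N, or if a joint passes its speed limit or range.

ROBOT

A 7-joint arm with a two-finger parallel gripper is mounted at the origin on a cart in front of the work surface, level with it; the furniture and walls round the work are solid. World frame = base frame: x ahead of the robot, y to its left, z up, the work surface at z = 0. Lengths are in m, angles in rad, forces in N, time in s.
With the tool pointing down it reaches from about 0.4 to 0.875 m from the base axis. Payload 19.3 kg.
Tool frame: the origin (TCP) lies at the very end of the fingers, on their centre line; the grasp point (between the pads) lies 19 mm behind it; z points along the fingers, y is the line along which they close (so a half turn about z gives the same grasp; the last joint's range is limited). The gripper opens to 85 mm and grips with 20 to 120 N. Pads are 22 mm wide; open, the fingers measure 114 mm over their backs; the gripper's body (76 mm by 85 mm) begins 54 mm behind the grasp point. The pads swing forward as they close: fully open they stand 13 mm farther back than shut.
Start: joints at [1.111, 0.521, -0.036, 1.599, 0.021, 1.021, -0.113], TCP at [0.237, -0.578, 0.231] pointing down, gripper open.
Joint ranges: [-2.91, 2.91], [-0.3, 2.13], [-1.5, 1.42], [0.17, 2.43], [-1.26, 4.41], [0.16, 1.93], [-2.52, 2.52]. Speed limits (rad/s): [1.89, 1.89, 2.39, 2.39, 3.01, 3.01, 3.01].

INTERFACE

Orientations are given as [roll, pitch, yaw] about the fixed x, y, z axes, in that order (R = Rz(yaw) Ry(pitch) Rx(roll)).
In Python, from workcell import bot, grab_frame, calibration, job gives the robot as it stands.
- The arm moves only by the shell command python3 -m creep FILE [FORCE], which reads ROWS from the file FILE. ROWS is one flat JSON list of numbers that holds 1 to 5 rows one after another, with no inner brackets; each row has 7 numbers: the finger opening in m, then dx, dy, dz in a scale on which 1.0 is 1000 mm, then a rotation vector rx, ry, rz in shares of 2 rad (1.0 is 2 rad); each row is the pose to reach, as a shift and turn from the pose commanded when the command began, along the tool's axes at that moment; what a row does not reach only later rows make up. A row lasts 1/8 s, in which the tool goes at most 0.0625 m and 0.188 rad, less where a joint would pass 70% of its speed; a pose out of reach is approached as far as the arm can. The fingers move at their own pace and stop on an object; FORCE is the grip in N (left out, the last holds). Time passes only in rows, so rows that do not move let the fingers close. It prints the time, the measured TCP pose, the force, the opening and the grip force at its end. Input that does not fit is refused with a message, and nothing moves.
- bot.observe(): the state, without advancing time (a new reading comes with each control period).
- grab_frame(name): name is "scene" or "top" or "wrist"; returns (picture, depth): 420x560x3 uint8, blue, green, red; 420x560 float32, m along the optical axis (not along the pixel's ray), 0 where there is no reading.
- calibration(name): a dict with "vfov" (degrees; the focal length in pixels is half the picture's height over the tangent of half this angle, whatever the lens; pixels are square), "cx", "cy" (the principal point, pixels), "eye" and "attitude" of the camera in the world. Camera axes: x right, y down, z forward; pixel columns grow to the right and rows downward; lengths in m; the calibration is good to about 2 mm. A picture is of the moment at which its call begins: read the wrist's pose just before it. calibration takes no time and is no camera call; for the wrist camera it gives the pose at the moment of the call.
- job.job_done(): hands the job in; it is judged then, once.
The state is a dict: "clock": time; "qpos": joint angles; "qd": joint speeds; "joint_efforts": joint torques, N m; "position": TCP position; "tool_rot": TCP orientation; "force": force on the tool from outside, world axes, zero at the start; "moment": the same for the moment, N m; "grip_width": finger opening in m; "finger_force": force on a finger pad.
Only numpy, scipy, OpenCV 4.12 (cv2) and the standard library are available. Lean on these libraries where they do the work, as an engineer would, in place of code of your own. Each camera call takes 0.05 s, during which the arm holds its last target. There are 200 camera calls.

## Working session

There is one attempt and no reset: what is moved stays moved. The work goes in short steps, Python scripts to look and compute and a shell command to move; the robot and the scene stay as the last step left them, time stands still between calls to the robot, and variables do not carry over. Pictures are saved under pics/ and viewed, at most 10 in all, crops included, and the job is handed in when it is done.

```bash
mkdir -p pics; ls
python3 - <<'E'
from workcell import bot, grab_frame, calibration, job
import cv2,numpy as np
s=bot.observe();print({k:np.round(v,4).tolist() for k,v in s.items()})
for n in("top","scene"):
    c=calibration(n);p,d=grab_frame(n);cv2.imwrite(f"pics/{n}0.png",p);np.savez(f"pics/{n}0.npz",p=p,d=d);print(n,c)
E
```

```text
pics
{'clock': 0.0, 'qpos': [1.1108, 0.522, -0.0363, 1.6, 0.0212, 1.0211, -0.1128], 'qd': [-0.001, 0.0012, 0.0024, -0.0005, -0.0014, -0.0006, -0.0005], 'joint_efforts': [0.0005, -92.7107, 1.9802, -36.9947, 0.018, 0.0081, 0.0001], 'position': [0.2373, -0.5778, 0.2308], 'tool_rot': [-3.1405, 0.0001, 0.3898], 'force': [-0.2707, -0.2928, -0.1734], 'moment': [-0.0245, 0.0073, 0.0056], 'finger_force': 0.0, 'grip_width': 0.0856}
top {'vfov': 43.268416168904416, 'cx': 269.8011825696519, 'cy': 211.75898634026504, 'eye': array([ 0.37043127, -0.19188663,  0.91915175]), 'attitude': array([-2.95080104, -0.01416906, -1.58761723])}
scene {'vfov': 56.03801767227189, 'cx': 280.7363373646527, 'cy': 206.81549615698208, 'eye': array([ 0.5567392 , -0.95846499,  0.41410819]), 'attitude': array([-1.98901361e+00,  1.45314858e-03,  5.46585893e-02])}
```

View pics/top0.png

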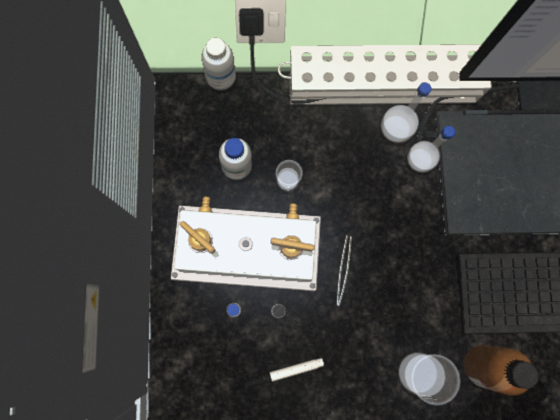

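View pics/scene0.png

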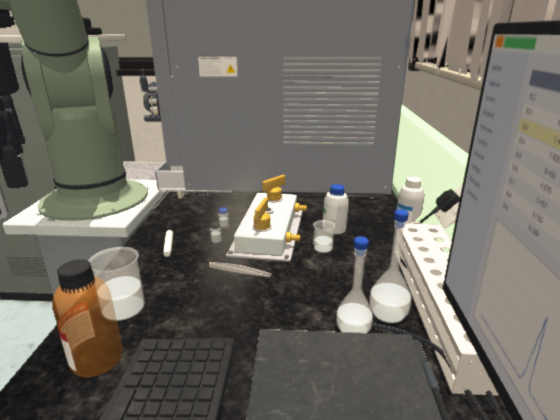

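The top view shows the block with wings at about (197,237) and (292,244). The vials are in front at (234,310) and (278,311), the beaker and bottle behind, the tweezers on the right at (344,270), and a tall cabinet on the left. Next I measure the wings using colour plus depth, and check against the scene view.

```bash
cat > h.py <<'E'
import numpy as np,cv2
from scipy.spatial.transform import Rotation as R
def cam(c,H=420):
    return H/2/np.tan(np.radians(c["vfov"])/2),R.from_euler('xyz',c["attitude"]).as_matrix()
def rays(c,uv):
    f,M=cam(c);uv=np.atleast_2d(uv).astype(float)
    return np.c_[(uv[:,0]-c["cx"])/f,(uv[:,1]-c["cy"])/f,np.ones(len(uv))]@M.T
def plane(c,uv,z):
    r=rays(c,uv);return c["eye"]+r*((z-c["eye"][2])/r[:,2])[:,None]
def pts(c,uv,d): return c["eye"]+rays(c,uv)*np.asarray(d)[:,None]
def brass(p):
    h=cv2.cvtColor(p,cv2.COLOR_BGR2HSV);return cv2.inRange(h,(8,110,60),(30,255,255))
E
python3 - <<'E'
from h import *
from workcell import calibration
for n,box in(("top",(170,190,325,290)),("scene",(230,165,310,250))):
    z=np.load(f"pics/{n}0.npz");p,d=z["p"],z["d"];c=calibration(n)
    m=brass(p);k=np.zeros_like(m);k[box[1]:box[3],box[0]:box[2]]=1;m=m*k
    N,L,S,C=cv2.connectedComponentsWithStats(m)
    for i in range(1,N):
        if S[i,4]<15: continue
        v,u=np.where(L==i);P=pts(c,np.c_[u,v],d[v,u]);P=P[d[v,u]>0]
        t=P[(P[:,2]>.088)&(P[:,2]<.115)]
        print(n,S[i],C[i].round(),"zmax pct",np.percentile(P[:,2],[5,50,95]).round(3))
        if len(t)>15:
            (cx,cy),(w,h),a=cv2.minAreaRect(t[:,:2].astype(np.float32)*1000)
            q=t[:,:2]-t[:,:2].mean(0);e=np.linalg.eigh(q.T@q)[1][:,1]
            print("  rect",round(cx),round(cy),round(w),round(h),round(a,1),"mean",t.mean(0).round(4),"ang",np.degrees(np.arctan2(e[1],e[0])).round(1),len(t))
c=calibration("top")
for n,uv in dict(blue=(234,310),black=(278,311)).items(): print(n,plane(c,uv,.042).round(3))
print("bottle",plane(c,(234,148),.105).round(3),"beaker",plane(c,(288,168),.055).round(3),"tw",plane(c,[(350,237),(339,304)],.005).round(3))
z=np.load("pics/top0.npz");b=plane(c,[(181,207),(321,216),(316,290),(172,281)],.006);print("foot",b.round(3))
print("cab pts",pts(c,[(150,100),(140,240),(150,300),(148,380)],[z["d"][v,u] for u,v in[(150,100),(140,240),(150,300),(148,380)]]).round(3))
E
```

```text
top [200 197  11  15 113] [205. 205.] zmax pct [0.031 0.035 0.04 ]
top [287 204  11  14 103] [292. 211.] zmax pct [0.031 0.035 0.039]
top [181 222  33  30 426] [198. 238.] zmax pct [0.073 0.098 0.103]
  rect 492 -91 66 10 48.1 mean [ 0.4907 -0.0922  0.1005] ang 48.2 233
top [272 236  42  14 247] [293. 243.] zmax pct [0.075 0.1   0.103]
  rect 478 -241 65 9 78.6 mean [ 0.4775 -0.2416  0.1005] ang 78.8 204
top [283 248  17   8 100] [290. 252.] zmax pct [0.072 0.075 0.079]
scene [254 174  31  56 771] [268. 200.] zmax pct [0.055 0.081 0.103]
  rect 477 -167 215 40 78.9 mean [ 0.4859 -0.1603  0.0972] ang 83.9 286
scene [294 202  14  10  89] [300. 207.] zmax pct [0.002 0.032 0.04 ]
scene [286 232  15  10 108] [292. 237.] zmax pct [0.002 0.033 0.04 ]
blue [[ 0.378 -0.146  0.042]]
black [[ 0.375 -0.218  0.042]]
bottle [[ 0.632 -0.15   0.105]] beaker [[ 0.612 -0.239  0.055]] tw [[ 0.5   -0.347  0.005]
 [ 0.385 -0.323  0.005]]
foot [[ 0.557 -0.052  0.006]
 [ 0.538 -0.298  0.006]
 [ 0.409 -0.285  0.006]
 [ 0.428 -0.039  0.006]]
cab pts [[ 0.73  -0.007  0.07 ]
 [ 0.485 -0.007  0.113]
 [ 0.397 -0.001 -0.001]
 [ 0.266 -0.001 -0.001]]
```

Wing A (left) is at (0.4915, -0.0915) at 48°, and wing B (right) is at (0.4775, -0.241) at 79°. The tops are at z≈0.1005 in the top depth and 0.103 in the scene depth. The caps are 150 mm apart as specified, and their middle matches the foot's centre. I go above B first and refine there with the wrist camera.

```bash
cat >> h.py <<'E'
def togo(s,xyz,yaw_deg):
    T=R.from_euler('xyz',s["tool_rot"]);G=R.from_euler('xyz',[np.pi,0,np.radians(yaw_deg)])
    print("shift",T.inv().apply(np.array(xyz)-s["position"]).round(4),"rot",(T.inv()*G).as_rotvec().round(4))
E
python3 - <<'E'
from h import *
from workcell import bot
togo(bot.observe(),[.4775,-.241,.22],78.7)
E
```

```text
shift [ 0.3501 -0.2203  0.011 ] rot [-9.000e-04 -4.000e-04 -9.838e-01]
```

The manual's scale: turns go in shares of 2 rad. Converting my numbers, -0.9 rad is -0.45.

```bash
echo '[0.05, 0.05, -0.032, 0, 0, 0, 0, 0.05, 0.1, -0.064, 0, 0, 0, 0, 0.05, 0.15, -0.096, 0, 0, 0, 0, 0.05, 0.2, -0.128, 0, 0, 0, 0, 0.05, 0.25, -0.16, 0, 0, 0, 0]' > path.dat && python3 -m creep path.dat 20; echo '[0.05, 0.05, -0.03, 0.005, 0, 0, -0.09, 0.05, 0.1, -0.06, 0.011, 0, 0, -0.18, 0.05, 0.1, -0.06, 0.011, 0, 0, -0.27, 0.05, 0.1, -0.06, 0.011, 0, 0, -0.36, 0.05, 0.1, -0.06, 0.011, 0, 0, -0.45]' > path.dat && python3 -m creep path.dat; echo '[0.05, 0, 0, 0, 0, 0, -0.042, 0.05, 0, 0, 0, 0, 0, -0.042, 0.05, 0, 0, 0, 0, 0, -0.042]' > path.dat && python3 -m creep path.dat
cat > look.py <<'E'
import sys
from h import *
from workcell import bot,grab_frame,calibration
tag=sys.argv[1]
s=bot.observe();c=calibration("wrist");p,d=grab_frame("wrist");cv2.imwrite(f"pics/{tag}.png",p)
print(s["position"].round(4),s["tool_rot"].round(4),s["qpos"].round(2),"F",s["force"].round(2),"M",s["moment"].round(3),s["clock"])
m=brass(p);N,L,S,C=cv2.connectedComponentsWithStats(m)
for i in range(1,N):
    if S[i,4]<150: continue
    v,u=np.where((L==i)&(d>0));P=pts(c,np.c_[u,v],d[v,u])
    t=P[(P[:,2]>.094)&(P[:,2]<.112)]
    if len(t)>50:
        (cx,cy),(w,h),a=cv2.minAreaRect(t[:,:2].astype(np.float32)*1000)
        q=t[:,:2]-t[:,:2].mean(0);e=np.linalg.eigh(q.T@q)[1][:,1]
        print(S[i],"rect",round(cx,1),round(cy,1),round(w),round(h),round(a,1),"med z",np.median(t[:,2]).round(4),"mean",t.mean(0).round(4),"ang",np.degrees(np.arctan2(e[1],e[0])).round(1),len(t))
E
python3 look.py w1
```

```text
clock: 0.72
position: [0.4087, -0.3334, 0.2312]
tool_rot: [-3.141, 0.0, 0.39]
force: [1.6, -0.7, 0.3]
grip_width: 0.0503
finger_force: 0.0
clock: 1.35
position: [0.4775, -0.2414, 0.22]
tool_rot: [-3.141, -0.0, 1.296]
force: [-0.8, -0.6, 0.6]
grip_width: 0.0499
finger_force: 0.0
clock: 1.72
position: [0.4775, -0.2417, 0.2202]
tool_rot: [-3.141, -0.0, 1.372]
force: [-0.4, -0.6, -0.4]
grip_width: 0.05
finger_force: 0.0
[ 0.4775 -0.2417  0.2202] [-3.1414e+00 -1.0000e-04  1.3716e+00] [ 0.63  0.41 -0.37  1.84  0.18  0.93 -0.01] F [-0.42 -0.61 -0.41] M [-0.06   0.009 -0.018] 1.725
[ 235    0   48   53 1736] rect 482.1 -100.1 41 10 48.4 med z 0.1001 mean [ 0.4821 -0.1016  0.0997] ang 47.3 768
[ 264  157   36   80 1506] rect 477.6 -238.5 69 10 78.9 med z 0.1001 mean [ 0.4779 -0.2369  0.0999] ang 79.4 848
```

View pics/w1.png

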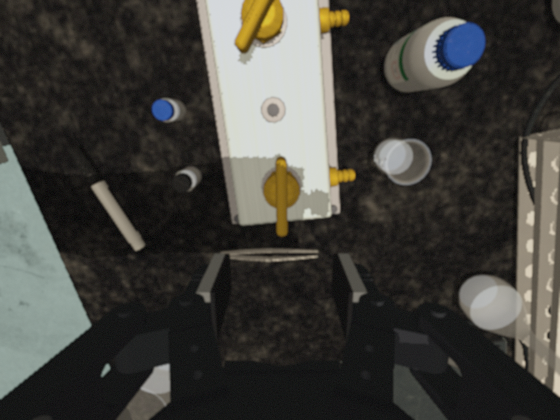

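The wrist view shows wing B at (281,196) between the fingers and aligned with them. It measures (0.4776, -0.2385), top z 0.100, 69×10 mm, which agrees with the top camera to 2.5 mm. Now I descend and grip gently.

Converted, -0.007 rad is -0.0035.

```bash
echo '[0.04, 0.002, 0, 0.05, 0, 0, 0, 0.04, 0.002, 0, 0.1, 0, 0, -0.0035, 0.04, 0.002, 0, 0.125, 0, 0, -0.0035, 0.04, 0.002, 0, 0.139, 0, 0, -0.0035, 0.04, 0.002, 0, 0.139, 0, 0, -0.0035]' > path.dat && python3 -m creep path.dat 20; python3 -c "
from workcell import bot;s=bot.observe();print(s['position'],s['force'],s['moment'])"
echo '[0.02, 0, 0, 0, 0, 0, 0, 0.004, 0, 0, 0, 0, 0, 0, 0.004, 0, 0, 0, 0, 0, 0, 0.004, 0, 0, 0, 0, 0, 0, 0.004, 0, 0, 0, 0, 0, 0]' > path.dat && python3 -m creep path.dat 20;  python3 -c "
from workcell import bot;s=bot.observe();print(s['position'],s['tool_rot'],s['force'],s['moment'])"
```

```text
clock: 2.4
position: [0.478, -0.2395, 0.0811]
tool_rot: [-3.141, -0.0, 1.38]
force: [1.1, 0.7, 0.1]
grip_width: 0.0402
finger_force: 0.0
[ 0.47796415 -0.23952707  0.08106254] [1.12158874 0.6867089  0.11992731] [-0.02766961  0.01619367 -0.02624084]
clock: 3.02
position: [0.4782, -0.2399, 0.0824]
tool_rot: [3.141, 0.001, 1.38]
force: [-3.8, 2.7, 9.4]
grip_width: 0.0096
finger_force: 24.0
[ 0.47817332 -0.23988113  0.08237211] [3.14073203e+00 5.18138909e-04 1.38044510e+00] [-3.77951964  2.66530615  9.44560759] [0.29738209 0.76190368 0.04409276]
```

Closing swung the fingertips about 1 mm down onto the cap body (9 N upward). I'll re-grip 3 mm higher.

```bash
echo '[0.016, 0, 0, -0.001, 0, 0, 0, 0.016, 0, 0, -0.003, 0, 0, 0, 0.004, 0, 0, -0.003, 0, 0, 0, 0.004, 0, 0, -0.003, 0, 0, 0, 0.004, 0, 0, -0.003, 0, 0, 0]' > path.dat && python3 -m creep path.dat 20
cat > st.py <<'E'
from workcell import bot
s=bot.observe();print(s['position'].round(4),s['tool_rot'].round(3),'F',s['force'].round(1),'M',s['moment'].round(3),'grip',s['grip_width'].__round__(4),round(s['finger_force'],1),'q7',s['qpos'][6].round(2))
E
python3 st.py
```

```text
clock: 3.65
position: [0.4781, -0.2398, 0.0849]
tool_rot: [3.141, 0.0, 1.381]
force: [-2.5, 1.8, 12.2]
grip_width: 0.0095
finger_force: 25.4
[ 0.4781 -0.2398  0.0849] [3.141 0.    1.381] F [-2.5  1.8 12.2] M [0.273 0.773 0.045] grip 0.0095 25.4 q7 -0.1
```

Converted, -0.04 rad is -0.02.

```bash
echo '[0.004, 0, 0, -0.001, 0, 0, 0, 0.004, 0, 0, -0.001, 0, 0, 0]' > path.dat && python3 -m creep path.dat 20; python3 st.py;  echo '[0.004, 0, 0, -0.001, 0, 0, -0.01, 0.004, 0, 0, -0.001, 0, 0, -0.02, 0.004, 0, 0, -0.001, 0, 0, -0.02]' > path.dat && python3 -m creep path.dat ; python3 st.py
```

```text
clock: 3.9
position: [0.478, -0.2397, 0.0851]
tool_rot: [-3.141, -0.0, 1.381]
force: [0.8, -1.4, -7.5]
grip_width: 0.0096
finger_force: 22.9
[ 0.478  -0.2397  0.0851] [-3.141 -0.     1.381] F [ 0.8 -1.4 -7.5] M [-0.245 -0.319  0.062] grip 0.0096 22.9 q7 -0.1
clock: 4.28
position: [0.4777, -0.2396, 0.0855]
tool_rot: [-3.141, -0.001, 1.422]
force: [4.5, -2.2, -23.1]
grip_width: 0.0094
finger_force: 20.8
[ 0.4777 -0.2396  0.0855] [-3.141e+00 -1.000e-03  1.422e+00] F [  4.5  -2.2 -23.1] M [-0.469 -1.037 -0.087] grip 0.0094 20.8 q7 -0.07
```

Converted, -0.04 rad is -0.02.

```bash
echo '[0.004, 0, 0, 0.0013, 0, 0, 0, 0.004, 0, 0, 0.0013, 0, 0, 0]' > path.dat && python3 -m creep path.dat 20; python3 st.py;  echo '[0.004, 0, 0, 0, 0, 0, -0.01, 0.004, 0, 0, 0, 0, 0, -0.02, 0.004, 0, 0, 0, 0, 0, -0.02]' > path.dat && python3 -m creep path.dat ; python3 st.py
```

```text
clock: 4.53
position: [0.4779, -0.2397, 0.0853]
tool_rot: [-3.141, 0.0, 1.421]
force: [-1.1, -0.7, 0.4]
grip_width: 0.0091
finger_force: 23.8
[ 0.4779 -0.2397  0.0853] [-3.141  0.     1.421] F [-1.1 -0.7  0.4] M [ 0.011  0.388 -0.126] grip 0.0091 23.8 q7 -0.07
clock: 4.9
position: [0.478, -0.2397, 0.0852]
tool_rot: [3.142, 0.0, 1.461]
force: [-3.3, 1.0, 5.6]
grip_width: 0.0092
finger_force: 24.7
[ 0.478  -0.2397  0.0852] [3.142 0.    1.461] F [-3.3  1.   5.6] M [ 0.202  0.77  -0.183] grip 0.0092 24.7 q7 -0.04
```

Converted, -0.03 rad is -0.015.

```bash
echo '[0.004, 0, 0, 0, 0, 0, -0.0075, 0.004, 0, 0, 0, 0, 0, -0.015, 0.004, 0, 0, 0, 0, 0, -0.015]' > path.dat && python3 -m creep path.dat ; python3 st.py
```

```text
clock: 5.28
position: [0.478, -0.2397, 0.0852]
tool_rot: [3.142, 0.0, 1.491]
force: [-3.6, 1.3, 6.1]
grip_width: 0.0095
finger_force: 24.9
[ 0.478  -0.2397  0.0852] [3.142 0.    1.491] F [-3.6  1.3  6.1] M [ 0.136  0.777 -0.348] grip 0.0095 24.9 q7 -0.01
```

B's moment keeps rising anticlockwise (0.35 N m at 0.11 rad), so that way is the stop. I reverse and check clockwise.

Converted, 0.19 rad is 0.095.

```bash
echo '[0.004, 0, 0, 0, 0, 0, 0.04, 0.004, 0, 0, 0, 0, 0, 0.075, 0.004, 0, 0, 0, 0, 0, 0.095, 0.004, 0, 0, 0, 0, 0, 0.095]' > path.dat && python3 -m creep path.dat ; python3 st.py;echo '[0.004, 0, 0, 0, 0, 0, 0.01, 0.004, 0, 0, 0, 0, 0, 0.02, 0.004, 0, 0, 0, 0, 0, 0.02]' > path.dat && python3 -m creep path.dat ; python3 st.py
```

```text
clock: 5.78
position: [0.478, -0.2397, 0.0852]
tool_rot: [3.142, 0.0, 1.301]
force: [-2.6, -0.1, 6.5]
grip_width: 0.0093
finger_force: 24.6
[ 0.478  -0.2397  0.0852] [3.142 0.    1.301] F [-2.6 -0.1  6.5] M [0.098 0.78  0.175] grip 0.0093 24.6 q7 -0.16
clock: 6.15
position: [0.4781, -0.2397, 0.0852]
tool_rot: [3.141, 0.0, 1.261]
force: [-4.0, 0.5, 6.0]
grip_width: 0.0094
finger_force: 24.6
[ 0.4781 -0.2397  0.0852] [3.141 0.    1.261] F [-4.   0.5  6. ] M [0.078 0.831 0.163] grip 0.0094 24.6 q7 -0.2
```

Clockwise the moment holds at about 0.16 N m, so B has the left-hand thread. I turn it clockwise.

Converted, 0.5 rad is 0.25.

```bash
echo '[0.004, 0, 0, 0, 0, 0, 0.05, 0.004, 0, 0, 0, 0, 0, 0.1, 0.004, 0, 0, 0, 0, 0, 0.15, 0.004, 0, 0, 0, 0, 0, 0.2, 0.004, 0, 0, 0, 0, 0, 0.25]' > path.dat && python3 -m creep path.dat ; python3 st.py;echo '[0.004, 0, 0, 0, 0, 0, 0.05, 0.004, 0, 0, 0, 0, 0, 0.1, 0.004, 0, 0, 0, 0, 0, 0.15, 0.004, 0, 0, 0, 0, 0, 0.2, 0.004, 0, 0, 0, 0, 0, 0.2]' > path.dat && python3 -m creep path.dat ; python3 st.py
```

```text
clock: 6.78
position: [0.4781, -0.2396, 0.0852]
tool_rot: [3.141, 0.0, 0.758]
force: [-3.2, 0.6, 5.8]
grip_width: 0.0095
finger_force: 24.6
[ 0.4781 -0.2396  0.0852] [3.141 0.    0.758] F [-3.2  0.6  5.8] M [0.219 0.752 0.198] grip 0.0095 24.6 q7 -0.58
clock: 7.4
position: [0.4781, -0.2396, 0.0852]
tool_rot: [3.141, 0.0, 0.36]
force: [-2.7, -0.1, 6.4]
grip_width: 0.0096
finger_force: 24.6
[ 0.4781 -0.2396  0.0852] [3.141 0.    0.36 ] F [-2.7 -0.1  6.4] M [0.104 0.792 0.128] grip 0.0096 24.6 q7 -0.89
```

Converted, 0.52 rad is 0.26.

```bash
echo '[0.004, 0, 0, 0, 0, 0, 0.05, 0.004, 0, 0, 0, 0, 0, 0.1, 0.004, 0, 0, 0, 0, 0, 0.15, 0.004, 0, 0, 0, 0, 0, 0.2, 0.004, 0, 0, 0, 0, 0, 0.26]' > path.dat && python3 -m creep path.dat ; python3 st.py;echo '[0.004, 0, 0, 0, 0, 0, -0.02, 0.05, 0, 0, 0, 0, 0, -0.02, 0.05, 0, 0, 0, 0, 0, -0.02, 0.05, 0, 0, 0, 0, 0, -0.02, 0.05, 0, 0, 0, 0, 0, -0.02]' > path.dat && python3 -m creep path.dat ; echo '[0.05, 0, 0, -0.04, 0, 0, 0, 0.05, 0, 0, -0.09, 0, 0, 0, 0.05, 0, 0, -0.135, 0, 0, 0, 0.05, 0, 0, -0.135, 0, 0, 0]' > path.dat && python3 -m creep path.dat; python3 look.py w2; python3 -c "
from h import *
from workcell import bot
togo(bot.observe(),[.4915,-.091,.22],48)"
```

```text
clock: 8.02
position: [0.4781, -0.2397, 0.0852]
tool_rot: [-3.142, -0.0, -0.162]
force: [-3.2, 0.1, 5.6]
grip_width: 0.009
finger_force: 24.5
[ 0.4781 -0.2397  0.0852] [-3.142 -0.    -0.162] F [-3.2  0.1  5.6] M [0.193 0.643 0.224] grip 0.009 24.5 q7 -1.28
clock: 8.65
position: [0.4781, -0.2396, 0.085]
tool_rot: [-3.142, -0.0, -0.119]
force: [-0.4, 0.1, 0.2]
grip_width: 0.0502
finger_force: 0.0
clock: 9.15
position: [0.4793, -0.2403, 0.2231]
tool_rot: [3.141, -0.005, -0.12]
force: [-0.4, 0.3, -1.1]
grip_width: 0.05
finger_force: 0.0
[ 0.4793 -0.2403  0.2231] [ 3.1405 -0.0053 -0.1195] [ 0.25  0.39  0.14  1.85 -0.07  0.9  -1.27] F [-0.45  0.26 -1.11] M [ 0.072  0.042 -0.053] 9.15
[ 263  162   36   78 1418] rect 477.5 -238.7 10 69 83.4 med z 0.1002 mean [ 0.4796 -0.239   0.1   ] ang 173.8 792
[  74  178   80   52 2306] rect 491.6 -90.1 68 10 48.1 med z 0.0999 mean [ 0.4933 -0.0901  0.0993] ang 48.9 932
shift [-0.0049 -0.1493  0.0011] rot [ 0.0017 -0.0022 -0.957 ]
```

B now stands at -6.6° (was 79°), so it has turned 1.49 rad clockwise. On to A, measured by the wrist camera at (0.4916, -0.0905), top z 0.100, 48.3°.

Converted, -0.9 rad is -0.45.

```bash
echo '[0.05, -0.002, -0.05, 0, 0, 0, -0.09, 0.05, -0.004, -0.1, 0, 0, 0, -0.18, 0.05, -0.005, -0.149, 0.001, 0, 0, -0.27, 0.05, -0.005, -0.149, 0.001, 0, 0, -0.36, 0.05, -0.005, -0.149, 0.001, 0, 0, -0.45]' > path.dat && python3 -m creep path.dat; echo '[0.05, 0, 0, 0, 0, 0, -0.0285, 0.05, 0, 0, 0, 0, 0, -0.0285, 0.05, 0, 0, 0, 0, 0, -0.0285]' > path.dat && python3 -m creep path.dat; python3 look.py w3; python3 -c "
from h import *
from workcell import bot
togo(bot.observe(),[.4915,-.091,.084],48.4)"
```

```text
clock: 9.82
position: [0.4903, -0.0904, 0.2179]
tool_rot: [-3.14, 0.001, 0.788]
force: [0.2, -0.6, 0.9]
grip_width: 0.05
finger_force: 0.0
clock: 10.2
position: [0.4905, -0.0911, 0.2184]
tool_rot: [-3.141, 0.001, 0.836]
force: [-0.5, 0.6, 0.6]
grip_width: 0.0499
finger_force: 0.0
[ 0.4905 -0.0911  0.2184] [-3.1407e+00  5.0000e-04  8.3610e-01] [ 0.16  0.34 -0.12  1.94  0.05  0.87 -0.72] F [-0.55  0.63  0.56] M [ 0.018 -0.028  0.013] 10.2
[ 264  158   36   78 1428] rect 492.4 -88.8 67 10 47.7 med z 0.1002 mean [ 0.4938 -0.0868  0.1   ] ang 47.8 784
[384 289  23  21 261] rect 506.8 -240.8 10 11 34.2 med z 0.0993 mean [ 0.5068 -0.2402  0.0989] ang 162.9 113
shift [0.0007 0.0007 0.1346] rot [-0.0006  0.0003 -0.0083]
```

View pics/w3.png

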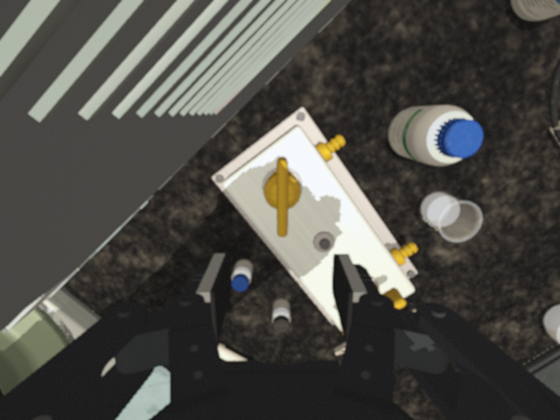

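Wing A is at (282,196), centred between the fingers and aligned, and the cabinet face is clear to the left. Descend and grip.

Converted, -0.006 rad is -0.003.

```bash
echo '[0.04, 0.001, 0, 0.05, 0, 0, 0, 0.04, 0.001, 0, 0.1, 0, 0, -0.003, 0.04, 0.001, 0, 0.12, 0, 0, -0.003, 0.04, 0.001, 0, 0.1335, 0, 0, -0.003, 0.04, 0.001, 0, 0.1335, 0, 0, -0.003]' > path.dat && python3 -m creep path.dat 20; python3 st.py
echo '[0.02, 0, 0, 0, 0, 0, 0, 0.004, 0, 0, 0, 0, 0, 0, 0.004, 0, 0, 0, 0, 0, 0, 0.004, 0, 0, -0.0007, 0, 0, 0, 0.004, 0, 0, -0.0007, 0, 0, 0]' > path.dat && python3 -m creep path.dat 20; python3 st.py
```

```text
clock: 10.88
position: [0.4913, -0.0903, 0.0851]
tool_rot: [-3.141, 0.001, 0.843]
force: [0.2, -0.9, -0.1]
grip_width: 0.0398
finger_force: 0.0
[ 0.4913 -0.0903  0.0851] [-3.141e+00  1.000e-03  8.430e-01] F [ 0.2 -0.9 -0.1] M [-0.021  0.016  0.037] grip 0.0398 0.0 q7 -0.76
clock: 11.5
position: [0.4918, -0.0904, 0.0865]
tool_rot: [3.141, -0.001, 0.844]
force: [1.5, -0.8, -1.1]
grip_width: 0.0095
finger_force: 23.2
[ 0.4918 -0.0904  0.0865] [ 3.141e+00 -1.000e-03  8.440e-01] F [ 1.5 -0.8 -1.1] M [-0.064 -0.503  0.002] grip 0.0095 23.2 q7 -0.76
```

Good grip. I feel anticlockwise gently.

Converted, -0.07 rad is -0.035.

```bash
echo '[0.004, 0, 0, 0, 0, 0, -0.02, 0.004, 0, 0, 0, 0, 0, -0.035, 0.004, 0, 0, 0, 0, 0, -0.035]' > path.dat && python3 -m creep path.dat ; python3 st.py; echo '[0.004, 0, 0, 0, 0, 0, -0.01, 0.004, 0, 0, 0, 0, 0, -0.02, 0.004, 0, 0, 0, 0, 0, -0.02]' > path.dat && python3 -m creep path.dat ; python3 st.py
```

```text
clock: 11.88
position: [0.4918, -0.0905, 0.0864]
tool_rot: [3.141, -0.001, 0.914]
force: [2.8, -0.2, 4.1]
grip_width: 0.0093
finger_force: 23.9
[ 0.4918 -0.0905  0.0864] [ 3.141e+00 -1.000e-03  9.140e-01] F [ 2.8 -0.2  4.1] M [-0.016 -0.735 -0.136] grip 0.0093 23.9 q7 -0.71
clock: 12.25
position: [0.4918, -0.0904, 0.0864]
tool_rot: [3.141, -0.0, 0.955]
force: [4.5, -0.6, 5.6]
grip_width: 0.0094
finger_force: 24.2
[ 0.4918 -0.0904  0.0864] [ 3.141 -0.     0.955] F [ 4.5 -0.6  5.6] M [-0.133 -0.909 -0.143] grip 0.0094 24.2 q7 -0.68
```

The moment is flat at 0.14 N m, so A loosens anticlockwise. I turn it.

Converted, -0.5 rad is -0.25.

```bash
echo '[0.004, 0, 0, 0, 0, 0, -0.05, 0.004, 0, 0, 0, 0, 0, -0.1, 0.004, 0, 0, 0, 0, 0, -0.15, 0.004, 0, 0, 0, 0, 0, -0.2, 0.004, 0, 0, 0, 0, 0, -0.25]' > path.dat && python3 -m creep path.dat ; python3 st.py;echo '[0.004, 0, 0, 0, 0, 0, -0.05, 0.004, 0, 0, 0, 0, 0, -0.1, 0.004, 0, 0, 0, 0, 0, -0.15, 0.004, 0, 0, 0, 0, 0, -0.2, 0.004, 0, 0, 0, 0, 0, -0.2]' > path.dat && python3 -m creep path.dat ; python3 st.py
```

```text
clock: 12.88
position: [0.4918, -0.0905, 0.0864]
tool_rot: [3.141, 0.0, 1.458]
force: [4.0, -0.4, 4.2]
grip_width: 0.0093
finger_force: 24.1
[ 0.4918 -0.0905  0.0864] [3.141 0.    1.458] F [ 4.  -0.4  4.2] M [-0.151 -0.949 -0.18 ] grip 0.0093 24.1 q7 -0.29
clock: 13.5
position: [0.4919, -0.0904, 0.0864]
tool_rot: [3.141, 0.0, 1.855]
force: [4.3, -0.3, 5.3]
grip_width: 0.0093
finger_force: 24.2
[ 0.4919 -0.0904  0.0864] [3.141 0.    1.855] F [ 4.3 -0.3  5.3] M [-0.058 -1.023 -0.098] grip 0.0093 24.2 q7 0.02
```

Converted, -0.52 rad is -0.26.

```bash
echo '[0.004, 0, 0, 0, 0, 0, -0.05, 0.004, 0, 0, 0, 0, 0, -0.1, 0.004, 0, 0, 0, 0, 0, -0.15, 0.004, 0, 0, 0, 0, 0, -0.2, 0.004, 0, 0, 0, 0, 0, -0.26]' > path.dat && python3 -m creep path.dat ; python3 st.py;echo '[0.004, 0, 0, 0, 0, 0, 0.02, 0.05, 0, 0, 0, 0, 0, 0.02, 0.05, 0, 0, 0, 0, 0, 0.02, 0.05, 0, 0, 0, 0, 0, 0.02, 0.05, 0, 0, 0, 0, 0, 0.02]' > path.dat && python3 -m creep path.dat ; echo '[0.05, 0, 0, -0.04, 0, 0, 0, 0.05, 0, 0, -0.09, 0, 0, 0, 0.05, 0, 0, -0.135, 0, 0, 0, 0.05, 0, 0, -0.135, 0, 0, 0, 0.05, 0, 0, -0.135, 0, 0, 0]' > path.dat && python3 -m creep path.dat; python3 look.py w4
```

```text
clock: 14.12
position: [0.4919, -0.0904, 0.0864]
tool_rot: [3.141, 0.001, 2.377]
force: [3.5, 0.1, 4.2]
grip_width: 0.0093
finger_force: 24.0
[ 0.4919 -0.0904  0.0864] [3.141e+00 1.000e-03 2.377e+00] F [3.5 0.1 4.2] M [-0.079 -1.084 -0.191] grip 0.0093 24.0 q7 0.43
clock: 14.75
position: [0.4913, -0.0904, 0.0861]
tool_rot: [-3.141, -0.0, 2.334]
force: [0.7, -0.1, -0.4]
grip_width: 0.0497
finger_force: 0.0
clock: 15.38
position: [0.4911, -0.0906, 0.2208]
tool_rot: [-3.141, -0.0, 2.334]
force: [-0.2, 0.4, -0.0]
grip_width: 0.0499
finger_force: 0.0
[ 0.4911 -0.0906  0.2208] [-3.1411e+00 -2.0000e-04  2.3336e+00] [ 0.55  0.39 -0.62  1.91  0.28  0.93  0.55] F [-0.23  0.39 -0.03] M [ 0.012  0.049 -0.005] 15.375
[ 265  160   35   77 1358] rect 490.6 -87.9 10 66 43.6 med z 0.1002 mean [ 0.4883 -0.0859  0.1   ] ang 132.8 756
[ 136  262   59   47 1579] rect 464.1 -236.1 10 42 83.2 med z 0.0996 mean [ 0.4631 -0.2348  0.099 ] ang 173.5 483
```

View pics/w4.png

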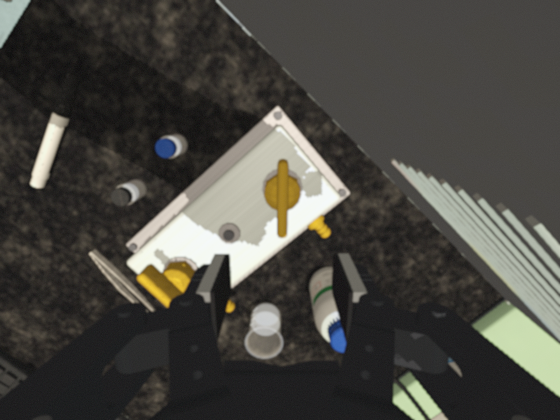

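The picture shows wing A at (282,196), now at 133° (was 48°), so it has turned 1.48 rad anticlockwise. Wing B is still at -6.5°, both caps are free, and the bystanders are upright. Handing in.

```bash
python3 -c "
from workcell import job;print(job.job_done())"
```

```text
the job is handed in; nothing more can be done
None
```

I backed both caps off by about 1.5 rad (right one clockwise, left-hand thread; left one anticlockwise), released them and handed the job in at about 15 s; the small things still stood in the last picture and no verdict came back.

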